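# Set and lock the length stop of a cutting jig

## Task

Set the sliding length stop of the cutting jig: throw its cam lever right over to free it, push the stop along the rail away from the fence end until its spring pin drops into the hidden notch, then throw the lever fully back so that the stop is locked there. Push by feel and never force it (about 45 N on the stop or its lever is too much), and leave the other things on the bench where they are.

Things in the scene. Friction and masses are not known exactly. Their poses are not given: they have to be found in the camera images.
- jig: Cutting-length jig, fixed: wooden board, jig x -120 to +110 mm, y +-220 mm, 20 mm thick. Origin on the bench under the rail's middle; x points away from the robot, y along the rail to the robot's left (up to 0.3 rad askew). Aluminium slotted rail at x = 0, 46 mm wide, top and end caps 40 mm up. The pin's one notch is out of sight in the slot, somewhere to +y of the stop: find it by sliding.
- fence (a point): Middle of the top of the jig's wooden fence, 80 mm above the bench: 62 mm (x) by 20 mm (y), at the -y end, beside the rail on the side far from the robot, at the end of a low white trough (45 mm tall).
- stop: Sliding stop: aluminium saddle on the rail, x +-35, y -60 to +40, 40 mm tall, 40 to 80 mm above the bench; a 10 mm plate reaches to x +106 mm over the trough. Origin: in its underside, axes as the jig's. Starts near the -y end of its 210 mm travel. Free, it slides with a drag of 2 to 5 N; locked, it holds 30 N. Pin in the notch, it comes up against the notch's wall, with 2 to 3 mm of play.
- stop_push (a point): Centre of the saddle's flat -y face, 60 mm above the bench: the face to push in +y, in the stop's frame at (0, -60, 20) mm.
- lever (a joint): Cam lever's angle on the stop, about an axis along the rail. 0: locked, at its limit, leaning 50 degrees from upright to jig -x (to the robot). 1.75: fully free, leaning 50 degrees to +x. Below about 0.9 the cam bites and turning takes up to 0.7 N m (6 to 8 N at the grip), both ways; beyond, it is loose and falls over by itself.
- pin (a joint): Drop of the stop's spring pin: 0 while it rides on the strip in the slot, 0.010 m when it has sprung down into the notch. It drops by itself (4 to 6 N spring) as it comes over the notch, which is 4 mm wider than the pin.
- lever_pivot (a point): Axis of the cam lever, down in the 20 mm wide slot across the saddle's +y half: in the stop's frame at (0, 18, 16) mm, 56 mm above the bench. The lever stands up out of that slot and swings in an upright plane across the rail.
- lever_grip (a point): Point in the lever's black grip, 108 mm from the pivot along the lever. The grip is 22 mm thick with round ends; its outer end is a half ball of 11 mm radius centred 120 mm from the pivot. Below it is a dark steel rod 12 mm thick.
- pin_knob (a point): Centre of the top of the pin's black knob (24 mm wide, 12 mm tall), on top of the saddle at (0, -20) mm in the stop's frame: 103 mm above the bench while up, 93 mm when the pin is in the notch.
- stick: Bystander: a plain square wooden stick, 150 x 16 x 14 mm, lying loose on the jig's front apron (its origin: centre of the underside)
- clay_pot: Bystander: an empty terracotta pot, 100 mm wide, 95 mm tall (origin: centre of its foot)
- black_pot: Bystander: an empty black plastic pot, 90 mm wide, 85 mm tall (origin: centre of its foot)
- label_block: Bystander: a pale wooden block, 130 x 80 x 50 mm (origin: centre of its underside)
- secateurs: Bystander: secateurs with black grips, about 180 mm long, lying flat (origin: by the pivot, on the table)
- tag_box: Bystander: a closed cardboard box, 90 x 140 x 45 mm (origin: centre of its underside)
- spray_can: Bystander: an aluminium can, 56 mm wide, 150 mm tall (origin: centre of its foot)

How it is judged:
By the outcome, as a careful person would: the job done as asked, in the order asked, and still so for the second after the job is handed in, with the robot touching nothing.
It also fails if it takes over 72 s, if anything falls off the work surface, if the arm or the gripper's body presses on something with over 40 N, if the wrist force passes 120 N, or if a joint passes its speed limit or range.

## Robot

A 7-joint arm with a two-finger parallel gripper is mounted at the origin on the work surface. World frame = base frame: x ahead of the robot, y to its left, z up, the work surface at z = 0. Lengths are in m, angles in degrees, forces in N, time in s.
With the tool pointing down it reaches from about 0.425 to 0.875 m from the base axis. Payload 4.7 kg.
Tool frame: the origin (TCP) lies midway between the tips of the shut fingers; the grasp point (between the pads) lies 19 mm behind it; y points along the fingers, x is the direction in which the jaws open and shut, and the axes are right-handed (so a half turn about y gives the same grasp; the last joint's range is limited). The gripper opens to 87 mm and grips with 3 to 60 N. Pads are 19 mm wide; open, the fingers measure 117 mm over their backs; the gripper's body (75 mm by 190 mm) begins 51 mm behind the grasp point.
Start: joints at [-71.499, 18.392, -4.016, 83.108, 1.295, 78.541, -3.26], TCP at [0.198, 0.619, 0.223] pointing down, gripper open.
Joint ranges: [-163.93, 163.93], [-17.29, 119.83], [-79.2, 71.16], [3.27, 140.29], [-89.18, 269.18], [5.43, 117.66], [-154.24, 154.24]. Speed limits (degrees/s): [147.25, 147.25, 180, 180, 180, 180, 180].

## Interface

Orientations are given as [roll, pitch, yaw] about the fixed x, y, z axes, in that order (R = Rz(yaw) Ry(pitch) Rx(roll)).
In Python, from cell import env gives the robot as it stands.
- The arm moves only by the tool carry_out, never from a script. Its argument "targets" is a list of rows, each a list of 2 entries, a list of its own where there are three numbers: the shift along the tool's x, y, z in mm, then the turn, a rotation vector about the tool's x, y, z in degrees. A call has 1 to 12 rows; each row shifts and turns the commanded pose from where the row before left it, along the tool's axes as they then stand; what a row does not reach is not made up. A row lasts 1/10 s, in which the tool goes at most 50 mm and 8.59 degrees, less where a joint would pass 70% of its speed; a pose out of reach is approached as far as the arm can. A call with a gripper value outside its range is refused whole. "jaw" is the opening, from 0 (shut) to 1 (fully open), set as the call begins (left out, the last holds). The fingers move at their own pace and stop on an object; "squeeze" is the grip in N (left out, the last holds). Time passes only in rows, so rows that do not move let the fingers close. It gives the time, the measured TCP pose, the force and the opening at its end, in the units of the state.
- env.get_obs(): the state, without advancing time (a new reading comes with each control period).
- env.read_camera(name): name is "side" or "top" or "wrist"; returns the picture (420x560x3 uint8, red, green, blue); there is no depth.
- env.get_calibration(name): a dict with "fx", "fy", "cx", "cy" (pixels), "D" ([k1, k2, p1, p2, k3] as OpenCV has them; the pictures are not rectified), "R" (3x3) and "t" (3): a world point X has camera coordinates R X + t; the wrist camera has in their place "hand_eye" (4x4, takes a point from camera to tool coordinates, whose origin is the TCP and whose axes are the tool frame's). Camera axes: x right, y down, z forward; pixel columns grow to the right and rows downward; lengths in m; the calibration is good to about 2 mm. A picture is of the moment at which its call begins: read the wrist's pose just before it. get_calibration takes no time and is no camera call.
- env.sign_off(): hands the job in, once; it reports no verdict.
Trained networks look in the newest picture that a camera, given by its name, has taken for a name from the list of things; names that differ only in an ending like _2 or _b are one class to them, and where a whole thing is asked for, a point or a joint stands for the part that bears it (a point fixed in the world has none). Each returns a list of dicts, best first, with "p" (0 to 1); they miss things now and then, are a little off and sometimes report something else, mostly with a low value. They report only what shows in the picture. A call takes as long as a camera call.
- env.outline_of(camera, label): "mask" (420x560 bool, what is visible of it) and "xy" ([column, row] in pixels, amid what is visible of it).
The state is a dict: "time_s": time; "qpos": joint angles; "joint_velocities": joint speeds; "effort": joint torques, N m; "tool_pos": TCP position; "tool_rot": TCP orientation; "force": force on the tool from outside, world axes, zero at the start; "wrist_torque": the same for the moment, N m; "grip_width": finger opening in m.
Only numpy, scipy, OpenCV 4.12 (cv2) and the standard library are available. Lean on these libraries where they do the work, as an engineer would, in place of code of your own. Each camera call takes 0.05 s, during which the arm holds its last target.

## Working session

There is one attempt and no reset: what is moved stays moved. The work goes in short steps, Python scripts to look and compute and a tool call to move; the robot and the scene stay as the last step left them, time stands still between calls to the robot, and variables do not carry over. Pictures are saved under pics/ and viewed, and the job is handed in when it is done.

Besides the shell and the picture viewer there is one more tool, called after "Call:" in YAML: its name, and indented under it one key for each argument. carry_out: Moves the arm, as the interface text tells. Its arguments: {"type":"object","properties":{"targets":{"type":"array","items":{"type":"array"}},"jaw":{"type":"number"},"squeeze":{"type":"number"}},"required":["targets"]}

```bash
mkdir -p pics; ls; cat > h.py <<'E'
import numpy as np, cv2
from cell import env
from scipy.spatial.transform import Rotation as Ro
def save(n,f):
    im=env.read_camera(n); cv2.imwrite('pics/'+f,im[:,:,::-1]); return im
E
python3 - <<'E'
from h import *
o=env.get_obs(); print({k:np.round(v,3) for k,v in o.items()})
for c in ['side','top']:
    save(c,c+'0.png')
    for l in ['stop','lever','lever_grip','pin_knob','fence','stop_push','stick']:
        try:
            r=env.outline_of(c,l); print(c,l,[(round(d['p'],2),np.round(d['xy']),d['mask'].sum()) for d in r[:3]])
        except Exception as e: print(c,l,e)
    k=env.get_calibration(c); print({a:np.round(b,3).tolist() for a,b in k.items()})
E
```

```text
pics
{'time_s': np.float64(0.0), 'qpos': array([-71.5  ,  18.44 ,  -4.015,  83.176,   1.297,  78.541,  -3.259]), 'joint_velocities': array([-0.084, -0.067, -0.007,  0.032,  0.033, -0.016,  0.007]), 'effort': array([-0.0000e+00, -4.9129e+01, -4.0400e-01, -3.1254e+01, -6.4000e-02,
        4.4000e-02,  0.0000e+00]), 'tool_pos': array([0.197, 0.619, 0.221]), 'tool_rot': array([-90.008,   0.111,  72.31 ]), 'force': array([ 0.961, -0.317,  0.363]), 'wrist_torque': array([ 0.059, -0.015,  0.016]), 'grip_width': np.float64(0.087)}
side stop [(0.64, array([297., 243.]), np.int64(1331))]
side lever [(0.56, array([264., 230.]), np.int64(172)), (0.38, array([246., 172.]), np.int64(685))]
side lever_grip [(0.5, array([269., 228.]), np.int64(207)), (0.31, array([357., 328.]), np.int64(1957))]
side pin_knob [(0.64, array([295., 240.]), np.int64(48)), (0.21, array([166., 227.]), np.int64(379))]
side fence [(0.63, array([295., 263.]), np.int64(7663))]
side stop_push [(0.57, array([300., 245.]), np.int64(1340)), (0.22, array([293., 265.]), np.int64(7411))]
side stick [(0.89, array([254., 260.]), np.in
[... 162 characters left out ...]
 [0.425, 0.739, -0.523]], 't': [-0.415, 0.232, 1.392]}
top stop [(0.58, array([295., 205.]), np.int64(882))]
top lever [(0.64, array([280., 217.]), np.int64(179))]
top lever_grip [(0.75, array([286., 217.]), np.int64(125))]
top pin_knob [(0.48, array([297., 204.]), np.int64(44))]
top fence [(0.72, array([282., 203.]), np.int64(9510)), (0.72, array([366., 271.]), np.int64(1036))]
top stop_push [(0.84, array([295., 207.]), np.int64(935))]
top stick [(0.75, array([282., 238.]), np.int64(229))]
{'fx': 520.988, 'fy': 520.988, 'cx': 277.416, 'cy': 210.456, 'D': [-0.155, 0.0, 0.0, 0.0, 0.0], 'R': [[0.005, -1.0, 0.006], [-0.998, -0.005, -0.063], [0.063, -0.005, -0.998]], 't': [-0.013, 0.497, 1.668]}
```

View pics/side0.png

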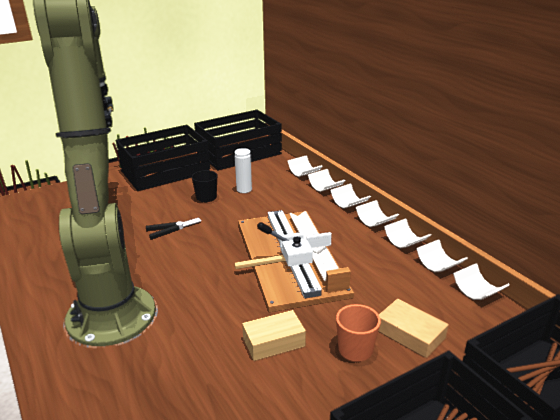

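View pics/top0.png

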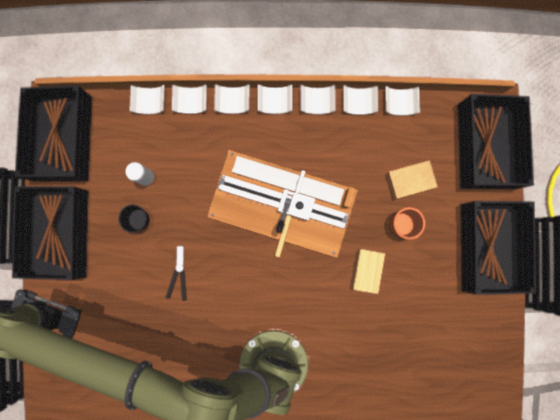

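```bash
cat >> h.py <<'E'
def ray(c,uv):
    k=env.get_calibration(c); K=np.array([[k['fx'],0,k['cx']],[0,k['fy'],k['cy']],[0,0,1]])
    p=cv2.undistortPoints(np.array([[uv]],float),K,np.array(k['D'],float))[0,0]
    R=np.array(k['R']);t=np.array(k['t']); return -R.T@t, R.T@np.array([p[0],p[1],1])
def atz(c,uv,z):
    o,d=ray(c,uv); return o+d*(z-o[2])/d[2]
def proj(c,X):
    k=env.get_calibration(c); K=np.array([[k['fx'],0,k['cx']],[0,k['fy'],k['cy']],[0,0,1]])
    R=np.array(k['R'],float);t=np.array(k['t'],float)
    return cv2.projectPoints(np.atleast_2d(np.array(X,float)),cv2.Rodrigues(R)[0],t,K,np.array(k['D'],float))[0][:,0]
E
python3 - <<'E'
from h import *
for c,(x,y,w,h) in {'top':(200,140,170,125),'side':(225,200,140,110)}.items():
    im=cv2.imread(f'pics/{c}0.png')[y:y+h,x:x+w]
    s=4.7 if c=='top' else 5.4
    cv2.imwrite(f'pics/{c}0z.png',cv2.resize(im,None,fx=s,fy=s,interpolation=cv2.INTER_CUBIC))
E
```

```text
(no output)
```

View pics/top0z.png

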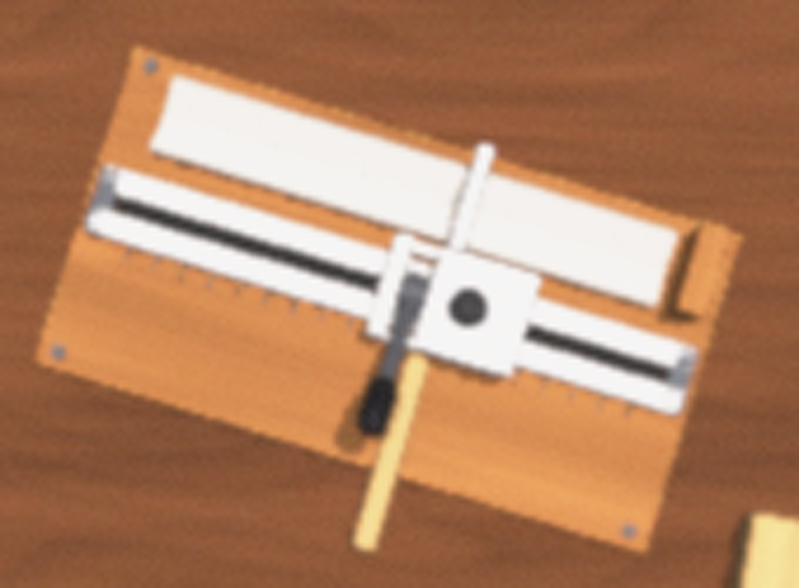

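View pics/side0z.png

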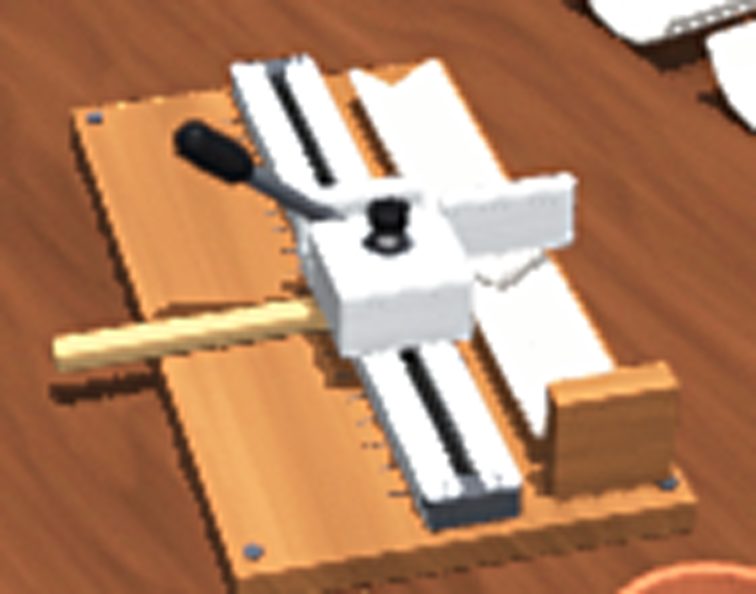

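```bash
cat >> h.py <<'E'
from scipy.optimize import least_squares
E
python3 - <<'E'
from h import *
T=lambda u,v:(200+(u+.5)/4.7-.5,140+(v+.5)/4.7-.5)
S=lambda u,v:(225+(u+.5)/5.4-.5,200+(v+.5)/5.4-.5)
obs=[('top',T(135,47),(110,220,20)),('top',T(742,235),(110,-220,20)),('top',T(648,550),(-120,-220,20)),('top',T(38,360),(-120,220,20)),
('side',S(72,110),(-120,220,20)),('side',S(238,578),(-120,-220,20)),('side',S(695,492),(110,-220,20)),
('top',T(467,307),'k'),('side',S(389,205),'k')]
def world(p,P):
    c,s=np.cos(p[2]),np.sin(p[2]); return np.array([p[0]+c*P[0]-s*P[1],p[1]+s*P[0]+c*P[1],P[2]])
def f(p):
    r=[]
    for c,uv,P in obs:
        if P=='k': P=(0,p[3]-.020,.103)
        else: P=np.array(P)/1000.
        r+=list(proj(c,world(p,P))[0]-uv)
    return r
s=least_squares(f,[.5,0,-.26,-.05]); print(s.x,np.degrees(s.x[2]));print(np.round(s.fun.reshape(-1,2),1))
p=s.x
for n,P in dict(push=(0,p[3]-.06,.06),pivot=(0,p[3]+.018,.056),knob=(0,p[3]-.02,.103),fence=(.06,-.2,.08)).items(): print(n,np.round(world(p,P),4))
for a in [0,.9,1.75]:
    th=np.radians(-50)+a
    P=np.array([np.sin(th)*.108,p[3]+.018,.056+np.cos(th)*.108]);w=world(p,P); print('grip',a,np.round(w,4),proj('top',w),proj('side',w))
np.save('pose.npy',p)
E
```

```text
[ 0.52577795 -0.02899681 -0.29599056 -0.03156197] -16.95900987790155
[[ 0.2 -0.3]
 [ 0.3 -0.4]
 [-0.1  0.5]
 [-0.7  0.5]
 [-0.6 -0.4]
 [-0.3 -0.5]
 [ 0.7  0.9]
 [ 0.6 -0.7]
 [-0.3 -0.5]]
push [ 0.4991 -0.1166  0.06  ]
pivot [ 0.5218 -0.042   0.056 ]
knob [ 0.5107 -0.0783  0.103 ]
fence [ 0.5248 -0.2378  0.08  ]
grip 0 [ 0.4427 -0.0178  0.1254] [[279.87647434 226.06863222]] [[263.77212308 227.2333238 ]]
grip 0.9 [ 0.5246 -0.0428  0.164 ] [[288.59754276 197.91398662]] [[293.72121581 211.09585057]]
grip 1.75 [ 0.6013 -0.0662  0.125 ] [[296.010827   173.94214799]] [[321.06405782 219.2668428 ]]
```

```bash
cat >> h.py <<'E'
p=np.load('pose.npy') if __import__('os').path.exists('pose.npy') else None
def st():
    o=env.get_obs(); q=np.array(o['tool_pos'])-[p[0],p[1],0]
    c,s=np.cos(p[2]),np.sin(p[2]); j=np.array([c*q[0]+s*q[1],-s*q[0]+c*q[1],q[2]])*1000
    F=np.array(o['force']); Fj=[c*F[0]+s*F[1],-s*F[0]+c*F[1],F[2]]
    print('t',round(o['time_s'],2),'jig',np.round(j,1),'rot',np.round(o['tool_rot'],2),'Fjig',np.round(Fj,1),'w',round(o['grip_width'],4)); return j
def to(x,y,z):
    j=st(); print('tool delta', np.round([y-j[1], -(z-j[2]), -(x-j[0])],1))
E
python3 - <<'E'
from h import *
y=p[3]*1000; print(y)
to(-83,y+18,220); to(-83,y+18,125-19)
E
```

```text
-31.561973680843508
t 0.8 jig [-503.   524.3  222.6] rot [-9.000e+01 -1.000e-02  7.231e+01] Fjig [-0.6  0.2 -0.8] w 0.0868
tool delta [-537.9    2.6 -420. ]
t 0.8 jig [-503.   524.3  222.6] rot [-9.000e+01 -1.000e-02  7.231e+01] Fjig [-0.6  0.2 -0.8] w 0.0868
tool delta [-537.9  116.6 -420. ]
```

Call:
carry_out:
  targets:
    - [[-27,0,-21],[0,-0.7,0]]
    - [[-27,0,-21],[0,0,0]]
    - [[-27,0,-21],[0,0,0]]
    - [[-27,0,-21],[0,0,0]]
    - [[-27,0,-21],[0,0,0]]
    - [[-27,0,-21],[0,0,0]]
    - [[-27,0,-21],[0,0,0]]
    - [[-27,0,-21],[0,0,0]]
    - [[-27,0,-21],[0,0,0]]
    - [[-27,0,-21],[0,0,0]]
  jaw: 0.7
  squeeze: 15

```text
time_s: 1.8
tool_pos: [0.3195, 0.2982, 0.2228]
tool_rot: [-90.0, -0.0, 73.0]
force: [0.8, -0.3, 1.2]
grip_width: 0.0609
```

Call:
carry_out:
  targets:
    - [[-27,0,-21],[0,0,0]]
    - [[-27,0,-21],[0,0,0]]
    - [[-27,0,-21],[0,0,0]]
    - [[-27,0,-21],[0,0,0]]
    - [[-27,0,-21],[0,0,0]]
    - [[-27,0,-21],[0,0,0]]
    - [[-27,0,-21],[0,0,0]]
    - [[-27,0,-21],[0,0,0]]
    - [[-20,0,-16],[0,0,0]]
    - [[0,0,0],[0,0,0]]
    - [[0,0,0],[0,0,0]]

```text
time_s: 2.9
tool_pos: [0.426, 0.0202, 0.2227]
tool_rot: [-90.0, -0.1, 72.9]
force: [-0.1, -0.5, 0.5]
grip_width: 0.0608
```

```bash
python3 - <<'E'
from h import *
to(-83,p[3]*1e3+18,106)
save('wrist','w1.png'); save('side','s1.png')
for l in ['lever_grip','pin_knob','stop']:
    r=env.outline_of('wrist',l); print(l,[(round(d['p'],2),np.round(d['xy'])) for d in r[:2]])
E
```

```text
t 2.9 jig [-109.8   18.   222.7] rot [-8.999e+01 -5.000e-02  7.294e+01] Fjig [ 0.  -0.5  0.5] w 0.0608
tool delta [-31.5 116.7 -26.8]
lever_grip [(0.96, array([235., 254.])), (0.62, array([224., 171.]))]
pin_knob []
stop [(0.97, array([229., 278.])), (0.3, array([268., 230.]))]
```

View pics/w1.png

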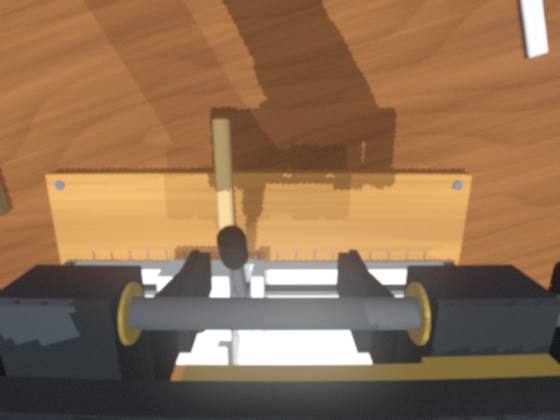

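View pics/s1.png

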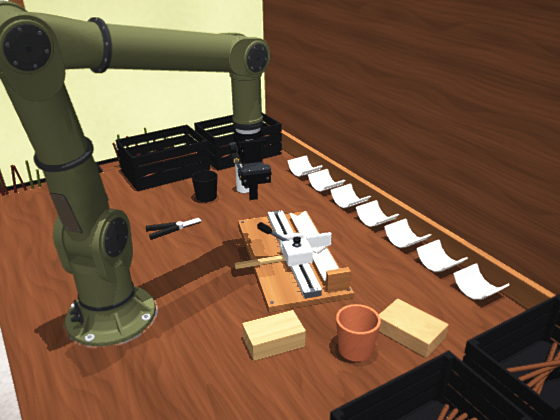

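```bash
cat >> h.py <<'E'
def jw(x,y,z): # jig mm -> world m
    c,s=np.cos(p[2]),np.sin(p[2]); x,y,z=x/1e3,y/1e3,z/1e3
    return np.array([p[0]+c*x-s*y,p[1]+s*x+c*y,z])
def wproj(X,o):
    k=env.get_calibration('wrist'); K=np.array([[k['fx'],0,k['cx']],[0,k['fy'],k['cy']],[0,0,1]])
    H=np.array(k['hand_eye']); R=Ro.from_euler('xyz',o['tool_rot'],degrees=True).as_matrix()
    T=np.eye(4);T[:3,:3]=R;T[:3,3]=o['tool_pos']; C=np.linalg.inv(T@H)
    return cv2.projectPoints(np.atleast_2d(X),cv2.Rodrigues(C[:3,:3])[0],C[:3,3].copy(),K,np.array(k['D'],float))[0][:,0]
E
python3 - <<'E'
from h import *
o=env.get_obs(); ys=p[3]*1e3
im=cv2.imread('pics/w1.png')
pts=[(-120,220,20),(-120,-220,20),(-23,200,40),(-23,-200,40)]+[(np.sin(np.radians(-50))*r,ys+18,56+np.cos(np.radians(-50))*r) for r in (60,90,108,120,131)]+[(-35,ys-60,80),(-35,ys+40,80)]
for P in pts:
    u=wproj(jw(*P),o)[0]; print(P,np.round(u)); cv2.circle(im,tuple(int(round(a)) for a in u),2,(0,255,0),-1)
cv2.imwrite('pics/w1m.png',im)
E
```

```text
(-120, 220, 20) [470. 173.]
(-120, -220, 20) [ 40. 173.]
(-23, 200, 40) [447. 269.]
(-23, -200, 40) [ 64. 268.]
(np.float64(-45.96266658713868), np.float64(-13.561973680843508), np.float64(94.56725658119237)) [235. 272.]
(np.float64(-68.94399988070802), np.float64(-13.561973680843508), np.float64(113.85088487178854)) [232. 257.]
(np.float64(-82.73279985684962), np.float64(-13.561973680843508), np.float64(125.42106184614624)) [230. 247.]
(np.float64(-91.92533317427736), np.float64(-13.561973680843508), np.float64(133.13451316238474)) [228. 239.]
(np.float64(-100.35182204858611), np.float64(-13.561973680843508), np.float64(140.20517686893666)) [226. 231.]
(-35, np.float64(-91.56197368084351), 80) [153. 276.]
(-35, np.float64(8.438026319156492), 80) [261. 276.]
```

View pics/w1m.png

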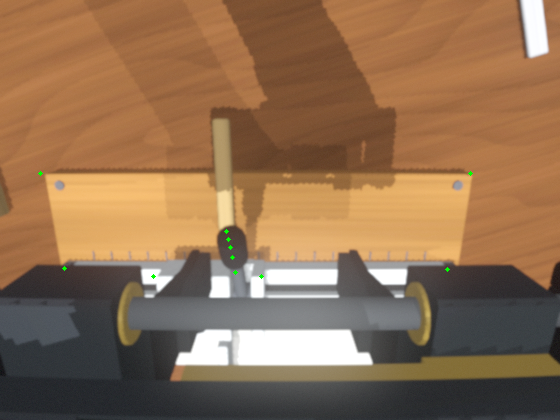

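Call:
carry_out:
  targets:
    - [[-15,0,-13],[0,0,0]]
    - [[-15,0,-14],[0,0,0]]
    - [[0,30,0],[0,0,0]]
    - [[0,30,0],[0,0,0]]
    - [[0,30,0],[0,0,0]]
    - [[0,27,0],[0,0,0]]
    - [[0,0,0],[0,0,0]]
    - [[0,0,0],[0,0,0]]

```text
time_s: 3.95
tool_pos: [0.4432, -0.0162, 0.1059]
tool_rot: [-90.0, 0.0, 73.1]
force: [-0.1, -0.0, 0.1]
grip_width: 0.0609
```

```bash
python3 - <<'E'
from h import *
to(-83,p[3]*1e3+18+1.5,106)
save('wrist','w2.png'); im=save('side','s2.png')
cv2.imwrite('pics/s2z.png',cv2.resize(im[180:300,215:365,::-1],None,fx=4,fy=4,interpolation=cv2.INTER_CUBIC))
E
```

```text
t 3.95 jig [-82.7 -11.8 105.9] rot [-8.998e+01  3.000e-02  7.305e+01] Fjig [-0.1 -0.   0.1] w 0.0609
tool delta [-0.2 -0.1  0.3]
```

View pics/s2z.png

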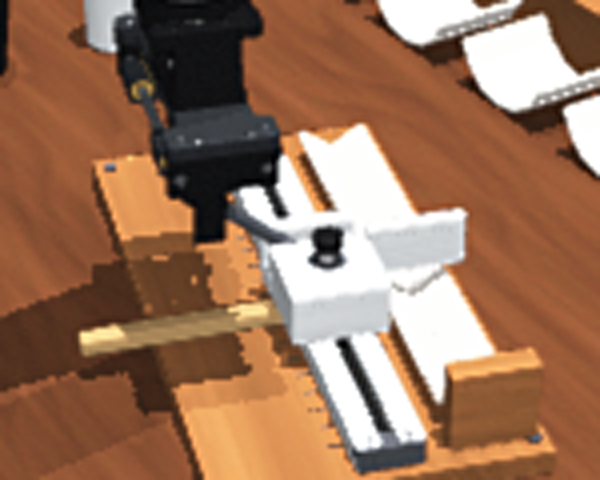

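View pics/w2.png

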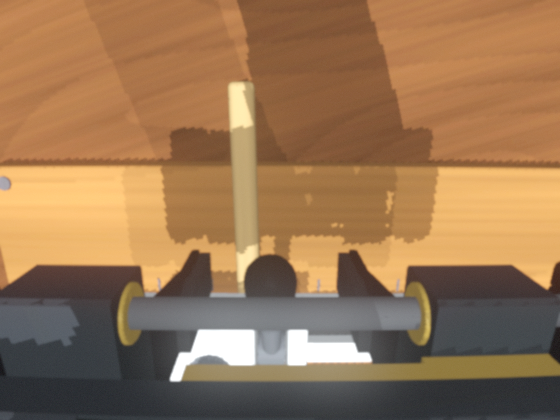

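Call:
carry_out:
  targets:
    - [[0,0,0],[0,0,0]]
    - [[0,0,0],[0,0,0]]
    - [[0,0,0],[0,0,0]]
    - [[0,0,0],[0,0,0]]
    - [[0,0,0],[0,0,0]]
    - [[0,0,0],[0,0,0]]
  jaw: 0
  squeeze: 16

```text
time_s: 4.65
tool_pos: [0.443, -0.0172, 0.1055]
tool_rot: [-90.0, 0.1, 73.0]
force: [-0.7, -1.1, 2.1]
grip_width: 0.0212
```

```bash
python3 - <<'E'
from h import *
st()
# arc table
th=-50
prev=None
for d in range(0,101,5):
    a=np.radians(-50+d); q=np.array([np.sin(a)*108,np.cos(a)*108])
    if prev is not None: print(d,'tool y,z',np.round([-(q[1]-prev[1]),-(q[0]-prev[0])],1),end='; ')
    prev=q
E
```

```text
t 4.65 jig [-82.7 -12.9 105.5] rot [-8.999e+01  7.000e-02  7.301e+01] Fjig [-0.3 -1.3  2.1] w 0.0212
5 tool y,z [-6.9 -6.4]; 10 tool y,z [-6.4 -6.9]; 15 tool y,z [-5.7 -7.5]; 20 tool y,z [-5.1 -7.9]; 25 tool y,z [-4.4 -8.4]; 30 tool y,z [-3.6 -8.7]; 35 tool y,z [-2.8 -9. ]; 40 tool y,z [-2.  -9.2]; 45 tool y,z [-1.2 -9.3]; 50 tool y,z [-0.4 -9.4]; 55 tool y,z [ 0.4 -9.4]; 60 tool y,z [ 1.2 -9.3]; 65 tool y,z [ 2.  -9.2]; 70 tool y,z [ 2.8 -9. ]; 75 tool y,z [ 3.6 -8.7]; 80 tool y,z [ 4.4 -8.4]; 85 tool y,z [ 5.1 -7.9]; 90 tool y,z [ 5.7 -7.5]; 95 tool y,z [ 6.4 -6.9]; 100 tool y,z [ 6.9 -6.4];
```

Gripped (21 mm). First 10° slowly, then check the force.

Call:
carry_out:
  targets:
    - [[0,-3.5,-3.2],[0,0,0]]
    - [[0,-3.4,-3.2],[0,0,0]]
    - [[0,-3.2,-3.4],[0,0,0]]
    - [[0,-3.2,-3.5],[0,0,0]]

```text
time_s: 5.05
tool_pos: [0.4559, -0.0204, 0.119]
tool_rot: [-90.0, 0.0, 73.0]
force: [0.2, -0.3, -2.7]
grip_width: 0.0211
```

Call:
carry_out:
  targets:
    - [[0,-2.9,-3.7],[0,0,0]]
    - [[0,-2.8,-3.8],[0,0,0]]
    - [[0,-2.6,-3.9],[0,0,0]]
    - [[0,-2.5,-4.0],[0,0,0]]

```text
time_s: 5.45
tool_pos: [0.4709, -0.025, 0.1298]
tool_rot: [-90.0, 0.0, 73.0]
force: [0.4, 1.0, -3.5]
grip_width: 0.0211
```

```bash
python3 - <<'E'
from h import *
st(); a=np.radians(-30); print(np.sin(a)*108,np.cos(a)*108+56-19)
E
```

```text
t 5.45 jig [-53.7 -12.2 129.8] rot [-9.000e+01  1.000e-02  7.301e+01] Fjig [ 0.1  1.1 -3.5] w 0.0211
-53.99999999999999 130.53074360871938
```

Good. Continue the arc.

Call:
carry_out:
  targets:
    - [[0,-2.2,-4.2],[0,0,0]]
    - [[0,-2.2,-4.2],[0,0,0]]
    - [[0,-1.8,-4.3],[0,0,0]]
    - [[0,-1.8,-4.4],[0,0,0]]
    - [[0,-1.4,-4.5],[0,0,0]]
    - [[0,-1.4,-4.5],[0,0,0]]
    - [[0,-1.0,-4.6],[0,0,0]]
    - [[0,-1.0,-4.6],[0,0,0]]

```text
time_s: 6.25
tool_pos: [0.5045, -0.0354, 0.1424]
tool_rot: [-90.0, 0.0, 73.0]
force: [-2.1, -0.6, -5.6]
grip_width: 0.0218
```

Call:
carry_out:
  targets:
    - [[0,-0.6,-4.6],[0,0,0]]
    - [[0,-0.6,-4.7],[0,0,0]]
    - [[0,-0.2,-4.7],[0,0,0]]
    - [[0,-0.2,-4.7],[0,0,0]]
    - [[0,0.2,-4.7],[0,0,0]]
    - [[0,0.2,-4.7],[0,0,0]]
    - [[0,0.6,-4.7],[0,0,0]]
    - [[0,0.6,-4.6],[0,0,0]]

```text
time_s: 7.05
tool_pos: [0.5402, -0.0463, 0.1422]
tool_rot: [-90.0, 0.0, 73.0]
force: [-2.8, -1.1, -4.8]
grip_width: 0.0215
```

```bash
python3 - <<'E'
from h import *
st(); a=np.radians(10); print(np.sin(a)*108,np.cos(a)*108+56-19)
E
```

```text
t 7.05 jig [ 18.8 -12.4 142.2] rot [-8.996e+01  2.000e-02  7.301e+01] Fjig [-2.4 -1.9 -4.8] w 0.0215
18.754003188028477 143.35923732531847
```

Call:
carry_out:
  targets:
    - [[0,1.0,-4.6],[0,0,0]]
    - [[0,1.0,-4.6],[0,0,0]]
    - [[0,1.4,-4.5],[0,0,0]]
    - [[0,1.4,-4.5],[0,0,0]]
    - [[0,1.8,-4.4],[0,0,0]]
    - [[0,1.8,-4.3],[0,0,0]]
    - [[0,2.2,-4.2],[0,0,0]]
    - [[0,2.2,-4.2],[0,0,0]]

```text
time_s: 7.85
tool_pos: [0.5741, -0.0566, 0.1294]
tool_rot: [-90.0, 0.0, 73.0]
force: [-4.1, -1.9, -4.5]
grip_width: 0.0212
```

Call:
carry_out:
  targets:
    - [[0,2.5,-4.0],[0,0,0]]
    - [[0,2.6,-3.9],[0,0,0]]
    - [[0,2.8,-3.8],[0,0,0]]
    - [[0,2.9,-3.7],[0,0,0]]
    - [[0,3.2,-3.5],[0,0,0]]
    - [[0,3.2,-3.4],[0,0,0]]

```text
time_s: 8.45
tool_pos: [0.5957, -0.0632, 0.1124]
tool_rot: [-90.0, 0.0, 73.0]
force: [-4.9, -2.0, -2.2]
grip_width: 0.0216
```

Call:
carry_out:
  targets:
    - [[0,3.4,-3.2],[0,0,0]]
    - [[0,3.5,-3.2],[0,0,0]]
    - [[0,1.0,-0.5],[0,0,0]]
    - [[0,0,0],[0,0,0]]

```text
time_s: 8.85
tool_pos: [0.6009, -0.0648, 0.1068]
tool_rot: [-89.8, -0.1, 73.0]
force: [-14.5, 1.0, 15.7]
grip_width: 0.0215
```

```bash
python3 - <<'E'
from h import *
st(); a=np.radians(50); print(np.sin(a)*108,np.cos(a)*108+56-19)
im=save('side','s3.png')
cv2.imwrite('pics/s3z.png',cv2.resize(im[180:300,215:365,::-1],None,fx=4,fy=4,interpolation=cv2.INTER_CUBIC))
E
```

```text
t 8.85 jig [ 82.3 -12.3 106.8] rot [-8.982e+01 -8.000e-02  7.301e+01] Fjig [-14.1  -3.3  15.7] w 0.0215
82.73279985684962 106.42106184614624
```

View pics/s3z.png

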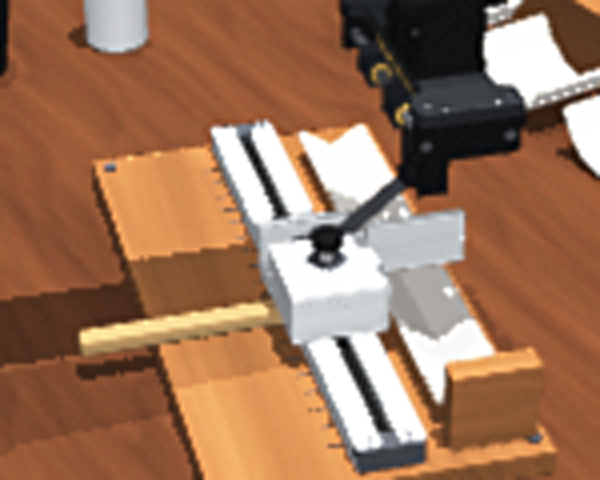

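Call:
carry_out:
  targets:
    - [[0,-1.0,1.0],[0,0,0]]
    - [[0,0,0],[0,0,0]]

```text
time_s: 9.1
tool_pos: [0.6007, -0.0647, 0.1071]
tool_rot: [-90.0, -0.1, 73.0]
force: [-10.3, -1.0, 8.3]
grip_width: 0.0216
```

Call:
carry_out:
  targets:
    - [[0,0,0],[0,0,0]]
    - [[0,0,0],[0,0,0]]
    - [[0,0,0],[0,0,0]]
    - [[0,0,0],[0,0,0]]
    - [[0,-25,0],[0,0,0]]
    - [[0,-40,0],[0,0,0]]
  jaw: 0.55

```text
time_s: 9.7
tool_pos: [0.5993, -0.064, 0.1687]
tool_rot: [-89.7, 0.1, 73.0]
force: [0.2, -0.7, 0.2]
grip_width: 0.0473
```

```bash
python3 - <<'E'
from h import *
to(0,-125,56)
r=env.read_camera('top'); cv2.imwrite('pics/t3z.png',cv2.resize(r[140:265,200:370,::-1],None,fx=4.7,fy=4.7,interpolation=cv2.INTER_CUBIC))
im=save('side','s4.png')
cv2.imwrite('pics/s4z.png',cv2.resize(im[180:300,215:365,::-1],None,fx=4,fy=4,interpolation=cv2.INTER_CUBIC))
E
```

```text
t 9.7 jig [ 80.6 -12.1 168.7] rot [-89.74   0.1   73.03] Fjig [ 0.4 -0.6  0.2] w 0.0473
tool delta [-112.9  112.7   80.6]
```

View pics/s4z.png

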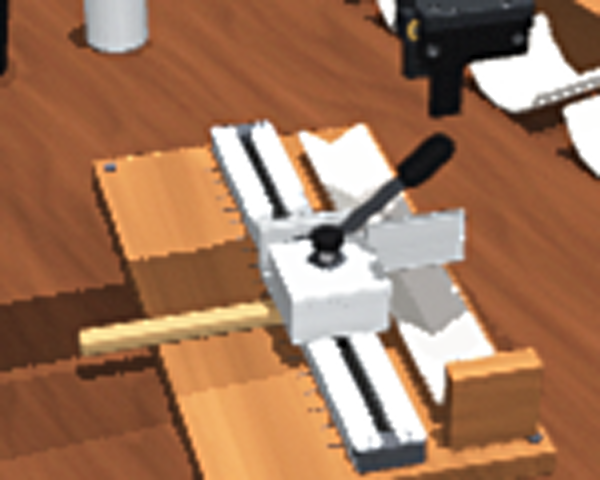

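Call:
carry_out:
  targets:
    - [[-28,0,20],[0,0,0]]
    - [[-28,0,20],[0,0,0]]
    - [[-28,0,20],[0,0,0]]
    - [[-29,0,20],[0,0,0]]
    - [[0,20,0],[0,0,0]]
    - [[0,25,0],[0,0,0]]
    - [[0,25,0],[0,0,0]]
    - [[0,25,0],[0,0,0]]
    - [[0,15,0],[0,0,0]]
    - [[0,0,0],[0,0,0]]
    - [[0,0,0],[0,0,0]]
  jaw: 0

```text
time_s: 10.9
tool_pos: [0.4918, -0.1496, 0.061]
tool_rot: [-90.0, 0.0, 73.0]
force: [-0.2, -0.4, 0.0]
grip_width: 0.0003
```

```bash
python3 - <<'E'
from h import *
to(0,-107,56)
im=save('side','s5.png')
cv2.imwrite('pics/s5z.png',cv2.resize(im[180:300,215:365,::-1],None,fx=4,fy=4,interpolation=cv2.INTER_CUBIC))
E
```

```text
t 10.9 jig [   2.7 -125.3   61. ] rot [-9.004e+01  1.000e-02  7.300e+01] Fjig [-0.1 -0.4  0. ] w 0.0003
tool delta [18.3  5.   2.7]
```

View pics/s5z.png

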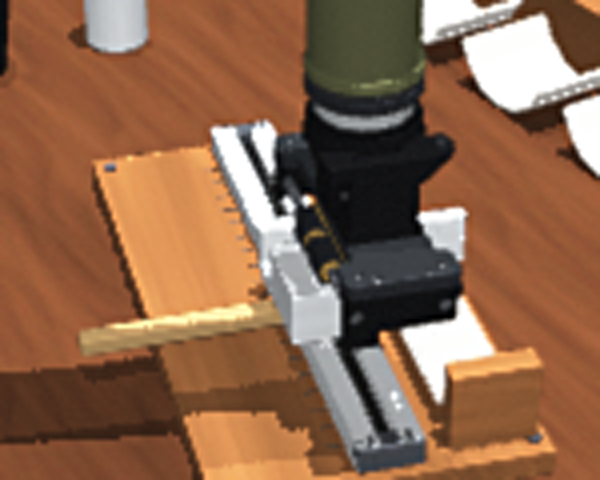

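Call:
carry_out:
  targets:
    - [[0,4,2.7],[0,0,0]]
    - [[4,0,0],[0,0,0]]
    - [[4,0,0],[0,0,0]]
    - [[3,0,0],[0,0,0]]
    - [[2,0,0],[0,0,0]]

```text
time_s: 11.45
tool_pos: [0.4929, -0.1355, 0.0568]
tool_rot: [-90.0, -0.0, 73.1]
force: [-0.4, -0.2, -0.1]
grip_width: 0.0007
```

Call:
carry_out:
  targets:
    - [[2,0,0],[0,0,0]]
    - [[2,0,0],[0,0,0]]
    - [[2,0,0],[0,0,0]]

```text
time_s: 11.75
tool_pos: [0.4944, -0.1303, 0.0566]
tool_rot: [-90.0, -0.0, 73.0]
force: [-0.3, 0.1, 0.2]
grip_width: 0.0004
```

Call:
carry_out:
  targets:
    - [[2,0,0],[0,0,0]]
    - [[2,0,0],[0,0,0]]
    - [[2,0,0],[0,0,0]]

```text
time_s: 12.05
tool_pos: [0.4961, -0.1246, 0.0566]
tool_rot: [-90.0, -0.0, 73.0]
force: [-0.1, -1.4, -0.2]
grip_width: 0.0008
```

```bash
python3 - <<'E'
from h import *
st()
E
```

```text
t 12.05 jig [  -0.5 -100.1   56.6] rot [-90.    -0.    73.01] Fjig [ 0.3 -1.3 -0.2] w 0.0008
```

Call:
carry_out:
  targets:
    - [[2,0,0],[0,0,0]]
    - [[2,0,0],[0,0,0]]

```text
time_s: 12.25
tool_pos: [0.4966, -0.123, 0.0565]
tool_rot: [-90.0, 0.2, 72.9]
force: [-2.1, -5.8, 0.9]
grip_width: 0.0005
```

Call:
carry_out:
  targets:
    - [[2,0,0],[0,0,0]]
    - [[2,0,0],[0,0,0]]

```text
time_s: 12.45
tool_pos: [0.4977, -0.1194, 0.0565]
tool_rot: [-90.0, 0.2, 72.9]
force: [-1.4, -5.0, 0.5]
grip_width: 0.0005
```

Call:
carry_out:
  targets:
    - [[2,0,0],[0,0,0]]
    - [[2,0,0],[0,0,0]]

```text
time_s: 12.65
tool_pos: [0.4989, -0.1156, 0.0565]
tool_rot: [-90.0, 0.2, 72.9]
force: [-0.8, -5.2, 1.5]
grip_width: 0.0005
```

Call:
carry_out:
  targets:
    - [[2,0,0],[0,0,0]]
    - [[2,0,0],[0,0,0]]
    - [[2,0,0],[0,0,0]]
    - [[2,0,0],[0,0,0]]

```text
time_s: 13.05
tool_pos: [0.5012, -0.1079, 0.0565]
tool_rot: [-90.0, 0.2, 72.9]
force: [-1.6, -4.8, 0.3]
grip_width: 0.0007
```

Call:
carry_out:
  targets:
    - [[2,0,0],[0,0,0]]
    - [[2,0,0],[0,0,0]]
    - [[2,0,0],[0,0,0]]
    - [[2,0,0],[0,0,0]]

```text
time_s: 13.45
tool_pos: [0.5036, -0.1003, 0.0565]
tool_rot: [-90.0, 0.2, 72.9]
force: [-1.6, -5.1, 0.9]
grip_width: 0.0002
```

```bash
python3 - <<'E'
from h import *
st()
im=save('side','s6.png')
cv2.imwrite('pics/s6z.png',cv2.resize(im[180:300,215:365,::-1],None,fx=4,fy=4,interpolation=cv2.INTER_CUBIC))
E
```

```text
t 13.45 jig [ -0.5 -74.7  56.5] rot [-90.     0.16  72.91] Fjig [-0.1 -5.4  0.9] w 0.0002
```

View pics/s6z.png

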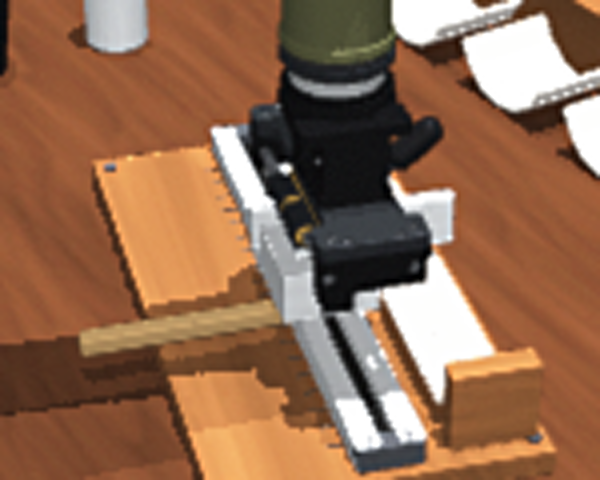

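Call:
carry_out:
  targets:
    - [[2,0,0],[0,0,0]]
    - [[2,0,0],[0,0,0]]
    - [[2,0,0],[0,0,0]]
    - [[2,0,0],[0,0,0]]

```text
time_s: 13.9
tool_pos: [0.506, -0.0923, 0.0565]
tool_rot: [-90.0, 0.1, 72.9]
force: [-1.8, -5.8, 0.7]
grip_width: 0.0003
```

Call:
carry_out:
  targets:
    - [[2,0,0],[0,0,0]]
    - [[2,0,0],[0,0,0]]
    - [[2,0,0],[0,0,0]]
    - [[2,0,0],[0,0,0]]

```text
time_s: 14.3
tool_pos: [0.5084, -0.0847, 0.0565]
tool_rot: [-90.0, 0.1, 72.9]
force: [-1.2, -5.2, 0.7]
grip_width: 0.0005
```

Call:
carry_out:
  targets:
    - [[2,0,0],[0,0,0]]
    - [[2,0,0],[0,0,0]]
    - [[2,0,0],[0,0,0]]
    - [[2,0,0],[0,0,0]]

```text
time_s: 14.7
tool_pos: [0.5107, -0.077, 0.0565]
tool_rot: [-90.0, 0.1, 72.9]
force: [-1.8, -5.8, 0.5]
grip_width: 0.0003
```

Call:
carry_out:
  targets:
    - [[2,0,0],[0,0,0]]
    - [[2,0,0],[0,0,0]]
    - [[2,0,0],[0,0,0]]
    - [[2,0,0],[0,0,0]]

```text
time_s: 15.1
tool_pos: [0.5131, -0.0694, 0.0565]
tool_rot: [-90.0, 0.1, 72.9]
force: [-2.5, -4.9, 1.3]
grip_width: 0.0006
```

Call:
carry_out:
  targets:
    - [[2,0,0],[0,0,0]]
    - [[2,0,0],[0,0,0]]
    - [[2,0,0],[0,0,0]]
    - [[2,0,0],[0,0,0]]

```text
time_s: 15.5
tool_pos: [0.5154, -0.0618, 0.0565]
tool_rot: [-90.0, 0.1, 72.9]
force: [-0.9, -6.3, 1.0]
grip_width: 0.0004
```

Call:
carry_out:
  targets:
    - [[2,0,0],[0,0,0]]
    - [[2,0,0],[0,0,0]]
    - [[2,0,0],[0,0,0]]
    - [[2,0,0],[0,0,0]]

```text
time_s: 15.9
tool_pos: [0.5178, -0.0541, 0.0565]
tool_rot: [-90.0, 0.1, 72.9]
force: [-0.9, -4.9, 1.2]
grip_width: 0.0004
```

Call:
carry_out:
  targets:
    - [[2,0,0],[0,0,0]]
    - [[2,0,0],[0,0,0]]
    - [[2,0,0],[0,0,0]]
    - [[2,0,0],[0,0,0]]

```text
time_s: 16.3
tool_pos: [0.5201, -0.0465, 0.0565]
tool_rot: [-90.0, 0.1, 72.9]
force: [0.1, -6.0, 2.0]
grip_width: 0.0006
```

Call:
carry_out:
  targets:
    - [[2,0,0],[0,0,0]]
    - [[2,0,0],[0,0,0]]
    - [[2,0,0],[0,0,0]]
    - [[2,0,0],[0,0,0]]

```text
time_s: 16.7
tool_pos: [0.5225, -0.0389, 0.0565]
tool_rot: [-90.0, 0.1, 72.9]
force: [-1.8, -4.7, 1.0]
grip_width: 0.0004
```

Call:
carry_out:
  targets:
    - [[2,0,0],[0,0,0]]
    - [[2,0,0],[0,0,0]]
    - [[2,0,0],[0,0,0]]
    - [[2,0,0],[0,0,0]]

```text
time_s: 17.1
tool_pos: [0.5248, -0.0312, 0.0565]
tool_rot: [-90.0, 0.1, 72.9]
force: [-1.4, -5.1, 0.6]
grip_width: 0.0005
```

Call:
carry_out:
  targets:
    - [[2,0,0],[0,0,0]]
    - [[2,0,0],[0,0,0]]
    - [[2,0,0],[0,0,0]]
    - [[2,0,0],[0,0,0]]

```text
time_s: 17.5
tool_pos: [0.5278, -0.021, 0.0566]
tool_rot: [-90.0, -0.0, 73.0]
force: [0.2, -1.5, -0.2]
grip_width: 0.0005
```

Call:
carry_out:
  targets:
    - [[1,0,0],[0,0,0]]
    - [[1,0,0],[0,0,0]]
    - [[1,0,0],[0,0,0]]

```text
time_s: 17.8
tool_pos: [0.5286, -0.0184, 0.0566]
tool_rot: [-90.0, -0.0, 73.0]
force: [-0.5, -1.0, 0.2]
grip_width: 0.0006
```

```bash
python3 - <<'E'
from h import *
st()
im=save('side','s7.png')
cv2.imwrite('pics/s7z.png',cv2.resize(im[180:300,215:365,::-1],None,fx=4,fy=4,interpolation=cv2.INTER_CUBIC))
r=env.read_camera('top'); cv2.imwrite('pics/t7z.png',cv2.resize(r[140:265,200:370,::-1],None,fx=4.7,fy=4.7,interpolation=cv2.INTER_CUBIC))
save('wrist','w7.png')
E
```

```text
t 17.8 jig [-0.4 10.9 56.6] rot [-90.01  -0.    73.02] Fjig [-0.2 -1.1  0.2] w 0.0006
```

View pics/s7z.png

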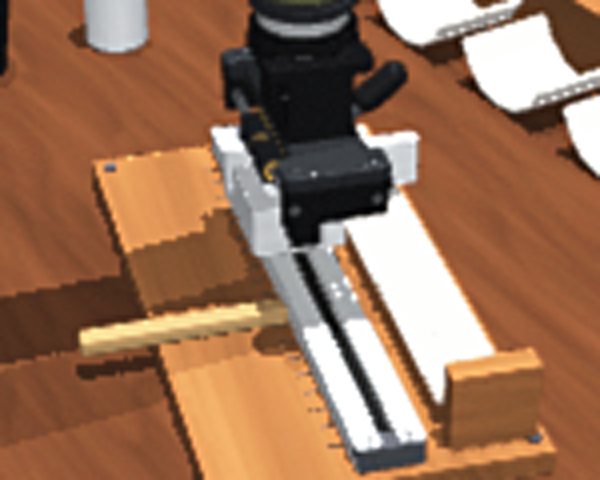

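View pics/w7.png

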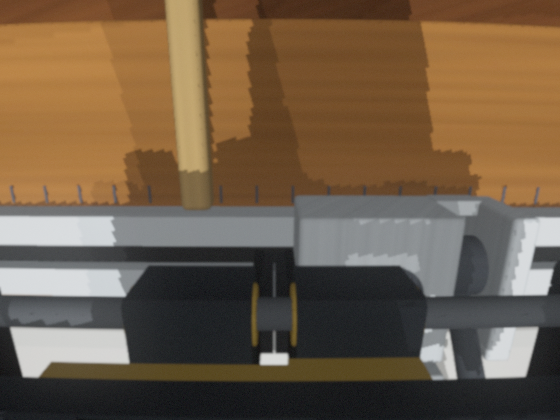

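Call:
carry_out:
  targets:
    - [[1,0,0],[0,0,0]]
    - [[1,0,0],[0,0,0]]
    - [[1,0,0],[0,0,0]]

```text
time_s: 18.25
tool_pos: [0.529, -0.0169, 0.0565]
tool_rot: [-90.0, 0.1, 73.0]
force: [-1.5, -5.3, 2.3]
grip_width: 0.0
```

Call:
carry_out:
  targets:
    - [[1,0,0],[0,0,0]]
    - [[1,0,0],[0,0,0]]

```text
time_s: 18.45
tool_pos: [0.5291, -0.0167, 0.0565]
tool_rot: [-90.0, 0.2, 72.9]
force: [-3.0, -9.2, 3.2]
grip_width: 0.0003
```

Call:
carry_out:
  targets:
    - [[1,0,0],[0,0,0]]
    - [[1,0,0],[0,0,0]]

```text
time_s: 18.65
tool_pos: [0.5291, -0.0165, 0.0565]
tool_rot: [-89.9, 0.3, 72.9]
force: [-5.4, -12.5, 5.1]
grip_width: 0.0004
```

Call:
carry_out:
  targets:
    - [[-4,0,0],[0,0,0]]
    - [[-8,0,0],[0,0,0]]
    - [[-12,0,0],[0,0,0]]
    - [[-10,-20,0],[0,0,0]]
    - [[0,-40,0],[0,0,0]]
    - [[0,-40,0],[0,0,0]]
    - [[-30,-20,30],[0,0,0]]
    - [[-30,0,30],[0,0,0]]
    - [[0,0,0],[0,0,0]]

```text
time_s: 19.55
tool_pos: [0.4422, -0.0869, 0.177]
tool_rot: [-89.9, -0.3, 72.8]
force: [0.3, 0.4, 0.3]
grip_width: 0.0008
```

```bash
python3 - <<'E'
from h import *
st()
for c in ['side','top']:
    im=save(c,c+'8.png')
    for l in ['pin_knob','lever_grip']:
        r=env.outline_of(c,l); print(c,l,[(round(d['p'],2),np.round(d['xy'],1)) for d in r[:2]])
im=cv2.imread('pics/side8.png'); cv2.imwrite('pics/s8z.png',cv2.resize(im[190:280,225:335],None,fx=6,fy=6,interpolation=cv2.INTER_CUBIC))
im=cv2.imread('pics/top8.png'); cv2.imwrite('pics/t8z.png',cv2.resize(im[140:265,200:370],None,fx=4.7,fy=4.7,interpolation=cv2.INTER_CUBIC))
E
```

```text
t 19.55 jig [-63.1 -79.7 177. ] rot [-89.94  -0.25  72.77] Fjig [0.2 0.5 0.3] w 0.0008
side pin_knob [(0.6, array([285.2, 223.8]))]
side lever_grip [(0.66, array([307.3, 201.1])), (0.66, array([276.5, 335.3]))]
top pin_knob [(0.54, array([178.6, 275.8])), (0.48, array([264.4, 191.3]))]
top lever_grip [(0.71, array([259.1, 175.7]))]
```

View pics/s8z.png

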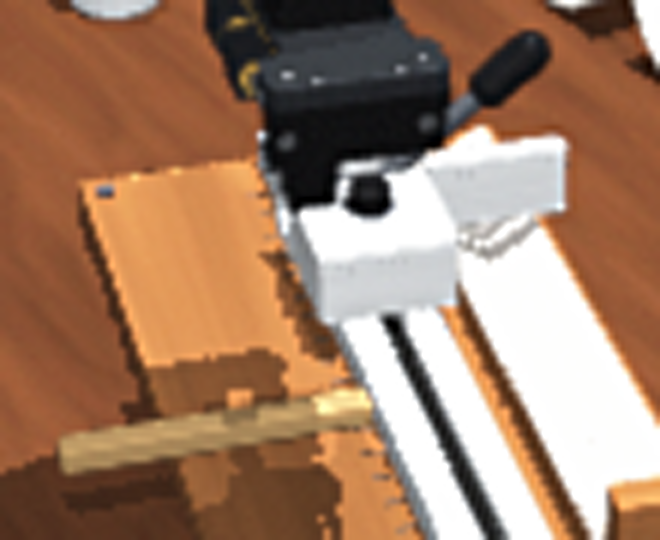

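View pics/t8z.png

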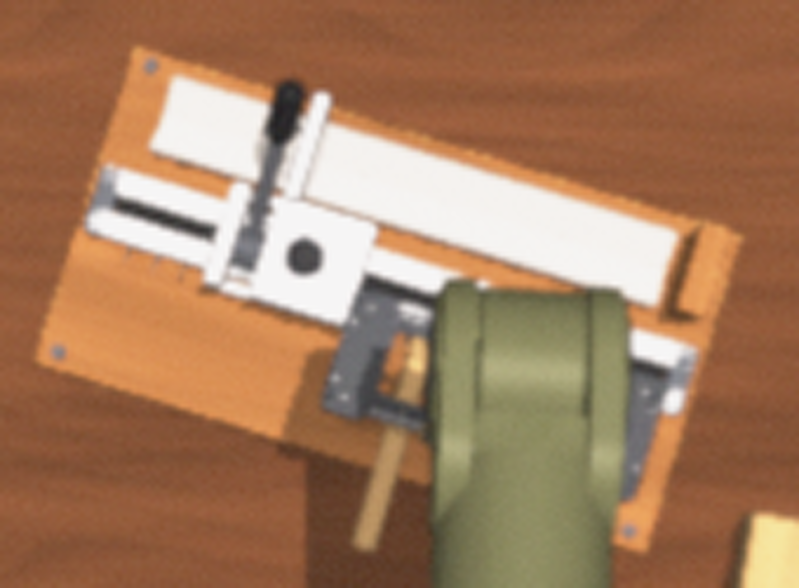

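```bash
python3 - <<'E'
from h import *
T=lambda u,v:(200+(u+.5)/4.7-.5,140+(v+.5)/4.7-.5)
S=lambda u,v:(225+(u+.5)/6-.5,190+(v+.5)/6-.5)
kt,ks=T(304,256),S(367,184)
for z in (93,103):
    r=least_squares(lambda y:(np.r_[proj('top',jw(0,y[0],z))[0]-kt,proj('side',jw(0,y[0],z))[0]-ks]),[60.]); print(z,r.x+20,r.fun.round(2))
    ys=r.x[0]+20
for a in (1.5,1.75):
  t=a-np.radians(50); g=jw(np.sin(t)*108,ys+18,56+np.cos(t)*108); print(a,proj('top',g),proj('side',g))
print('top grip seen',T(284,112),'side',S(510,68))
to(83,ys+18+1,175)
E
```

```text
93 [81.02228935] [ 0.34 -0.39  0.2  -0.49]
103 [77.18886775] [ 1.47 -0.33  0.51 -2.77]
1.5 [[259.73895049 168.67250375]] [[303.6429107  196.55250062]]
1.75 [[261.8400926  163.41796039]] [[309.89001715 201.12432243]]
top grip seen (260.031914893617, 163.43617021276594) side (309.5833333333333, 200.91666666666666)
t 19.85 jig [-60.1 -75.5 176.3] rot [-8.999e+01  6.000e-02  7.307e+01] Fjig [ 0.3 -0.4  0.1] w 0.0003
tool delta [ 171.7    1.3 -143.1]
```

Call:
carry_out:
  targets:
    - [[25,0,-20],[0,0,0]]
    - [[25,0,-20],[0,0,0]]
    - [[25,0,-21],[0,0,0]]
    - [[25,0,-21],[0,0,0]]
    - [[25,0,-21],[0,0,0]]
    - [[25,0,-20],[0,0,0]]
    - [[25,0,-20],[0,0,0]]
    - [[0,0,0],[0,0,0]]
    - [[0,0,0],[0,0,0]]
  jaw: 0.6

```text
time_s: 20.75
tool_pos: [0.6337, 0.0422, 0.1747]
tool_rot: [-89.9, 0.2, 73.1]
force: [0.2, -0.7, -0.1]
grip_width: 0.0512
```

```bash
python3 - <<'E'
from h import *
to(83,100,106); save('wrist','w9.png')
E
```

```text
t 20.75 jig [ 82.5  99.6 174.7] rot [-89.9    0.18  73.13] Fjig [ 0.4 -0.7 -0.1] w 0.0512
tool delta [ 0.4 68.7 -0.5]
```

View pics/w9.png

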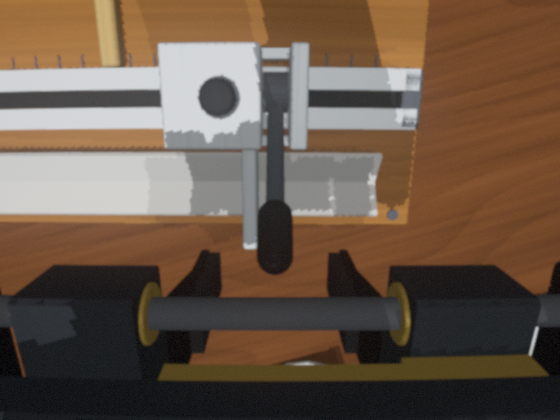

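Call:
carry_out:
  targets:
    - [[0,25,0],[0,0,0]]
    - [[0,25,0],[0,0,0]]
    - [[0,18,0],[0,0,0]]
    - [[0,0,0],[0,0,0]]
    - [[0,0,0],[0,0,0]]

```text
time_s: 21.3
tool_pos: [0.6333, 0.0407, 0.1091]
tool_rot: [-90.0, 0.0, 73.0]
force: [0.2, -0.0, 0.5]
grip_width: 0.0521
```

Call:
carry_out:
  targets:
    - [[0,0,0],[0,0,0]]
    - [[0,0,0],[0,0,0]]
    - [[0,0,0],[0,0,0]]
    - [[0,0,0],[0,0,0]]
    - [[0,0,0],[0,0,0]]
  jaw: 0
  squeeze: 20

```text
time_s: 21.8
tool_pos: [0.6338, 0.0416, 0.1089]
tool_rot: [-90.0, -0.0, 73.0]
force: [0.6, -0.5, 1.0]
grip_width: 0.0214
```

```bash
python3 - <<'E'
from h import *
to(82.7,100,106.4)
E
```

```text
t 21.8 jig [ 82.7  99.1 108.9] rot [-9.003e+01 -4.000e-02  7.302e+01] Fjig [ 0.8 -0.3  1. ] w 0.0214
tool delta [0.9 2.5 0. ]
```

```bash
python3 - <<'E'
import numpy as np
r=np.hypot(82.7,71.9);a=np.degrees(np.arctan2(82.7,71.9));print(r,a)
t=np.radians(np.linspace(a,-50,41));q=np.c_[np.sin(t),np.cos(t)]*r
d=np.diff(q,axis=0)
print(np.round([[-y,-x] for x,y in d],1).tolist()); print(q[[10,20,30,40]]+[0,37])
E
```

```text
109.58512672803732 48.99605927184007
[[-3.5, 3.2], [-3.4, 3.3], [-3.2, 3.5], [-3.1, 3.6], [-2.9, 3.7], [-2.7, 3.9], [-2.6, 4.0], [-2.4, 4.1], [-2.2, 4.2], [-2.0, 4.3], [-1.9, 4.4], [-1.7, 4.4], [-1.5, 4.5], [-1.3, 4.6], [-1.1, 4.6], [-0.9, 4.7], [-0.7, 4.7], [-0.5, 4.7], [-0.3, 4.7], [-0.1, 4.7], [0.1, 4.7], [0.3, 4.7], [0.6, 4.7], [0.8, 4.7], [1.0, 4.6], [1.2, 4.6], [1.4, 4.5], [1.5, 4.5], [1.7, 4.4], [1.9, 4.3], [2.1, 4.2], [2.3, 4.1], [2.5, 4.0], [2.6, 3.9], [2.8, 3.8], [3.0, 3.7], [3.1, 3.6], [3.3, 3.4], [3.4, 3.3], [3.6, 3.1]]
[[ 45.00352341 136.91788069]
 [ -0.96006691 146.58092111]
 [-46.74729366 136.11402794]
 [-83.94707738 107.43996167]]
```

Call:
carry_out:
  targets:
    - [[0,-3.5,3.2],[0,0,0]]
    - [[0,-3.4,3.3],[0,0,0]]
    - [[0,-3.2,3.5],[0,0,0]]
    - [[0,-3.1,3.6],[0,0,0]]
    - [[0,-2.9,3.7],[0,0,0]]
    - [[0,-2.7,3.9],[0,0,0]]
    - [[0,-2.6,4.0],[0,0,0]]
    - [[0,-2.4,4.1],[0,0,0]]
    - [[0,-2.2,4.2],[0,0,0]]
    - [[0,-2.0,4.3],[0,0,0]]

```text
time_s: 22.8
tool_pos: [0.5974, 0.0525, 0.1371]
tool_rot: [-90.0, -0.0, 73.0]
force: [2.0, 0.6, 1.1]
grip_width: 0.0212
```

Call:
carry_out:
  targets:
    - [[0,-1.9,4.4],[0,0,0]]
    - [[0,-1.7,4.4],[0,0,0]]
    - [[0,-1.5,4.5],[0,0,0]]
    - [[0,-1.3,4.6],[0,0,0]]
    - [[0,-1.1,4.6],[0,0,0]]
    - [[0,-0.9,4.7],[0,0,0]]
    - [[0,-0.7,4.7],[0,0,0]]
    - [[0,-0.5,4.7],[0,0,0]]
    - [[0,-0.3,4.7],[0,0,0]]
    - [[0,-0.1,4.7],[0,0,0]]

```text
time_s: 23.8
tool_pos: [0.5529, 0.066, 0.1465]
tool_rot: [-90.0, -0.0, 73.0]
force: [3.1, 0.9, 1.6]
grip_width: 0.0211
```

```bash
python3 - <<'E'
from h import *
to(-1,99,146.6)
E
```

```text
t 23.8 jig [ -1.7  98.8 146.5] rot [-89.98  -0.    73.01] Fjig [2.7 1.7 1.6] w 0.0211
tool delta [ 0.2 -0.1 -0.7]
```

Call:
carry_out:
  targets:
    - [[0,0.1,4.7],[0,0,0]]
    - [[0,0.3,4.7],[0,0,0]]
    - [[0,0.6,4.7],[0,0,0]]
    - [[0,0.8,4.7],[0,0,0]]
    - [[0,1.0,4.6],[0,0,0]]
    - [[0,1.2,4.6],[0,0,0]]
    - [[0,1.4,4.5],[0,0,0]]
    - [[0,1.5,4.5],[0,0,0]]
    - [[0,1.7,4.4],[0,0,0]]
    - [[0,1.9,4.3],[0,0,0]]

```text
time_s: 24.8
tool_pos: [0.5092, 0.0794, 0.1358]
tool_rot: [-90.0, -0.0, 73.0]
force: [1.5, 1.2, 1.8]
grip_width: 0.0211
```

Call:
carry_out:
  targets:
    - [[0,2.1,4.2],[0,0,0]]
    - [[0,2.3,4.1],[0,0,0]]
    - [[0,2.5,4.0],[0,0,0]]
    - [[0,2.6,3.9],[0,0,0]]
    - [[0,2.8,3.8],[0,0,0]]
    - [[0,3.0,3.7],[0,0,0]]

```text
time_s: 25.4
tool_pos: [0.4866, 0.0862, 0.1204]
tool_rot: [-90.0, 0.0, 73.0]
force: [0.2, 0.5, 2.2]
grip_width: 0.0215
```

Call:
carry_out:
  targets:
    - [[0,3.1,3.6],[0,0,0]]
    - [[0,3.3,3.4],[0,0,0]]

```text
time_s: 25.6
tool_pos: [0.48, 0.0882, 0.114]
tool_rot: [-90.0, 0.0, 73.0]
force: [0.5, 1.1, 1.9]
grip_width: 0.0212
```

```bash
python3 - <<'E'
from h import *
to(-84,99,107.4)
E
```

```text
t 25.6 jig [-78.   98.8 114. ] rot [-8.999e+01  1.000e-02  7.301e+01] Fjig [0.2 1.2 1.9] w 0.0212
tool delta [0.2 6.6 6. ]
```

Call:
carry_out:
  targets:
    - [[0,3.4,3.3],[0,0,0]]
    - [[0,3.6,3.1],[0,0,0]]
    - [[0,0,0],[0,0,0]]

```text
time_s: 25.9
tool_pos: [0.4744, 0.09, 0.1076]
tool_rot: [-90.0, -0.0, 73.0]
force: [0.6, 1.7, 3.3]
grip_width: 0.0214
```

```bash
python3 - <<'E'
from h import *
to(-84,99,107.4)
E
```

```text
t 25.9 jig [-83.8  98.8 107.6] rot [-9.004e+01 -1.000e-02  7.301e+01] Fjig [0.1 1.8 3.3] w 0.0214
tool delta [0.2 0.2 0.2]
```

Call:
carry_out:
  targets:
    - [[0,1.2,1.0],[0,0,0]]
    - [[0,0.5,0.4],[0,0,0]]
    - [[0,0,0],[0,0,0]]

```text
time_s: 26.2
tool_pos: [0.4744, 0.0901, 0.1073]
tool_rot: [-90.1, -0.1, 73.0]
force: [-0.5, -0.7, 12.2]
grip_width: 0.0213
```

Call:
carry_out:
  targets:
    - [[0,0.8,0.6],[0,0,0]]
    - [[0,0,0],[0,0,0]]

```text
time_s: 26.4
tool_pos: [0.4745, 0.0903, 0.1072]
tool_rot: [-90.2, -0.1, 73.0]
force: [-0.8, -1.6, 14.7]
grip_width: 0.0213
```

Against the limit. Relieve, release, rise and check.

Call:
carry_out:
  targets:
    - [[0,-1.5,0],[0,0,0]]
    - [[0,0,0],[0,0,0]]

```text
time_s: 26.6
tool_pos: [0.4744, 0.0902, 0.1074]
tool_rot: [-90.2, -0.1, 73.0]
force: [5.3, -0.4, 7.3]
grip_width: 0.0216
```

Call:
carry_out:
  targets:
    - [[0,0,0],[0,0,0]]
    - [[0,0,0],[0,0,0]]
    - [[0,0,0],[0,0,0]]
    - [[0,0,0],[0,0,0]]
    - [[0,-20,0],[0,0,0]]
    - [[0,-40,0],[0,0,0]]
    - [[0,-40,0],[0,0,0]]
    - [[40,-10,20],[0,0,0]]
    - [[40,0,20],[0,0,0]]
    - [[40,0,20],[0,0,0]]
    - [[0,0,0],[0,0,0]]
  jaw: 0.6

```text
time_s: 27.7
tool_pos: [0.447, 0.23, 0.2157]
tool_rot: [-89.9, -0.0, 73.6]
force: [0.2, -0.2, -0.0]
grip_width: 0.0527
```

```bash
python3 - <<'E'
from h import *
st()
for c in ['side','top']:
    im=save(c,c+'10.png')
    for l in ['pin_knob','lever_grip']:
        r=env.outline_of(c,l); print(c,l,[(round(d['p'],2),np.round(d['xy'],1)) for d in r[:2]])
ys=81.
for a in (0,.1,.2):
  t=a-np.radians(50); g=jw(np.sin(t)*108,ys+18,56+np.cos(t)*108); print(a,proj('top',g),proj('side',g))
print('knob',[(z,proj('top',jw(0,ys-20,z)),proj('side',jw(0,ys-20,z))) for z in(93,103)])
im=cv2.imread('pics/side10.png'); cv2.imwrite('pics/s10z.png',cv2.resize(im[190:280,225:335],None,fx=6,fy=6,interpolation=cv2.INTER_CUBIC))
im=cv2.imread('pics/top10.png'); cv2.imwrite('pics/t10z.png',cv2.resize(im[140:265,200:370],None,fx=4.7,fy=4.7,interpolation=cv2.INTER_CUBIC))
E
```

```text
t 27.7 jig [-150.8  224.8  215.7] rot [-8.988e+01 -5.000e-02  7.362e+01] Fjig [ 0.3 -0.1 -0. ] w 0.0527
side pin_knob [(0.6, array([283.9, 220.8]))]
side lever_grip [(0.56, array([259.4, 209.8]))]
top pin_knob [(0.22, array([284.3, 203.1]))]
top lever_grip [(0.48, array([249.2, 207.3]))]
0 [[244.26601755 215.0203167 ]] [[255.35750276 207.65056386]]
0.1 [[244.84570634 212.54751369]] [[257.71685009 204.9814477 ]]
0.2 [[245.52093457 209.82738399]] [[260.34341876 202.50032129]]
knob [(93, array([[264.63112216, 193.68713253]]), array([[285.9499083 , 219.75942419]])), (103, array([[264.57005807, 193.37815701]]), array([[285.93435469, 216.83766576]]))]
```

View pics/s10z.png

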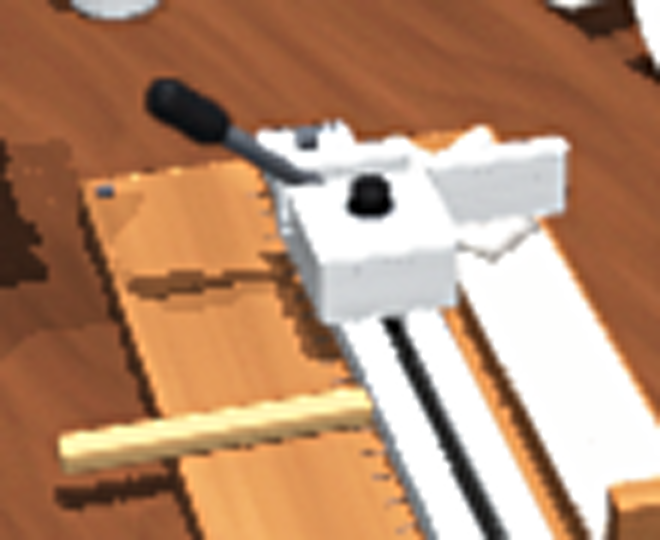

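View pics/t10z.png

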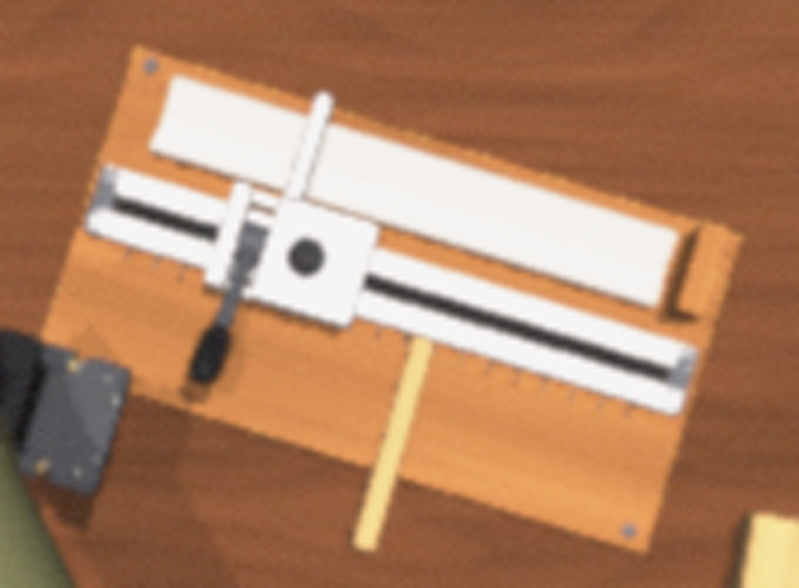

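```bash
python3 -c "
from h import *
print(env.sign_off())"
```

```text
the job is handed in; nothing more can be done
None
```

The length stop is now locked in its notch, and I handed the job in at about 28 s.

- **Lever freed:** I gripped the lever and swung it through its full arc to the far limit. I pressed with about 21 N there.
- **Stop pushed:** I pushed the stop's flat face in +y in small steps at about 5 N drag. After about 110 mm the drag dropped as the pin fell in. The stop then came up against the notch wall and did not move at about 14 N, so I stopped pushing.
- **Lever locked:** I swung the lever back until it stood against its locked limit at about 15 N, then let go and moved clear.

**Last checks:**
- **Pin:** the knob sits directly on the saddle, and its position in both cameras fits the 93 mm "pin in" height better than 103 mm.
- **Lever:** the grip's position in both pictures matches 0 rad to within about a pixel.
- **Bystanders:** the stick is where it was. I did not compare the other things afterwards, but the arm felt no contact away from the stop and lever.
- **Disagreements:** on the way back the lever needed only 2 to 3 N, below the stated 6 to 8 N, although it did reach its hard limit. In the last top picture the network's hit for the knob was wrong (p 0.22) and its hit for the grip was a few pixels off, so for those I went by the picture itself.

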